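Tip the petri dishes out of the red tilt tray

ROBOT

A 6-joint arm with a two-finger parallel gripper is mounted at the origin on a cart in front of the work surface, level with it; the furniture and walls round the work are solid. World frame = base frame: x ahead of the robot, y to its left, z up, the work surface at z = 0. Lengths are in m, angles in rad, forces in N, time in s.
With the tool pointing down it reaches from about 0.275 to 0.975 m from the base axis. Payload 8.4 kg.
Tool frame: the origin (TCP) lies at the very end of the fingers, on their centre line; the grasp point (between the pads) lies 19 mm behind it (hold_point_z is the distance from the TCP to the grasp point, in m); z points along the fingers, y is the line along which they close (so a half turn about z gives the same grasp; the last joint's range is limited). The gripper opens to 92 mm and grips with 3 to 60 N. Pads are 20 mm wide; open, the fingers measure 128 mm over their backs; the gripper's body (75 mm by 189 mm) begins 69 mm behind the grasp point.
Start: joints at [1.232, 0.353, 1.633, -0, 1.155, -0.002], TCP at [0.207, 0.59, 0.215] pointing down, gripper open.
Joint ranges: [-2.63, 2.63], [-0.92, 2.1], [0.06, 2.66], [-1.3, 4.44], [0, 2.69], [-3.02, 3.02]. Speed limits (rad/s): [2.22, 2.22, 2.79, 3.14, 3.14, 3.14].

INTERFACE

Orientations are given as a unit quaternion [w, x, y, z].
In Python, from workcell import * gives the robot as it stands.
- The arm moves only by the tool servo_tool, never from a script. Its argument "commands" is one flat list of numbers, 7 for each row, row after row: the opening, from 0 (shut) to 1 (fully open), then the shift along the world's x, y, z each as a share of 0.1 m, from -1 to 1, then the turn, a rotation vector about the world's x, y, z each as a share of pi rad, from -1 to 1. A call has 1 to 20 rows; each row is the pose to reach, as a shift and turn from the pose commanded when the call began, turning the shorter way round; what a row does not reach only later rows make up. A row lasts 1/8 s, in which the tool goes at most 62.5 mm and 10.7 degrees, less where a joint would pass 70% of its speed; a pose out of reach is approached as far as the arm can. A call with a number of a shift or a turn outside -1 to 1 is refused whole. A call with a gripper value outside its range is refused whole. The fingers move at their own pace and stop on an object; the grip force is fixed at half the most. Time passes only in rows, so rows that repeat a pose let the fingers close. It gives the time, the measured TCP pose, the force, the opening and the grip force at its end, in the units of the state.
- read_state(): the state, without advancing time (a new reading comes with each control period).
- capture(name): name is "scene" or "side" or "wrist"; returns (picture, depth): 420x560x3 uint8, red, green, blue; 420x560 float32, m along the optical axis (not along the pixel's ray), 0 where there is no reading.
- camera_params(name): a dict with "mtx" (3x3 intrinsics, pixels), "extrinsics" (4x4, takes a point from world to camera coordinates); the wrist camera has in their place "mount" (4x4, takes a point from camera to tool coordinates, whose origin is the TCP and whose axes are the flange's). Camera axes: x right, y up, looking along -z (the intrinsics and any distortion apply to the point x, -y, -z); pixel columns grow to the right and rows downward; lengths in m; the calibration is good to about 2 mm. A picture is of the moment at which its call begins: read the wrist's pose just before it. camera_params takes no time and is no camera call.
- job_done(): hands the job in; it is judged then, once.
The state is a dict: "t": time; "joint_pos": joint angles; "dq": joint speeds; "joint_torque": joint torques, N m; "position": TCP position; "eef_rot": TCP orientation; "wrist_force": force on the tool from outside, world axes, zero at the start; "wrist_torque": the same for the moment, N m; "gripper_width": finger opening in m; "grasp_force": force on a finger pad.
Only numpy, scipy, OpenCV 4.12 (cv2) and the standard library are available. Lean on these libraries where they do the work, as an engineer would, in place of code of your own. Each camera call takes 0.05 s, during which the arm holds its last target. There are 200 camera calls.

TASK

Two hinged tilt trays with petri dishes stand on the left bench. Lift the red tray by its black handle until both of its dishes have slid into the bin behind it, then lower the tray gently all the way down and let go. Leave the blue tray alone.

Things in the scene. Friction and masses are not known exactly. Their poses are not given: they have to be found in the camera images.
- red_tray (a joint): tilt angle of the red tray about its level hinge, rad: 0 = lying flat on its rest, grows as the handle is lifted, stop at 1.2. 0.95 rad empties it whatever the friction. The tray is 134 mm long, 78 mm wide, open at the hinge end. The hinge moves easily and does not hold: let go, the tray falls; at the handle it weighs about 2 N.
- red_grip (a point): centre of the red tray's black handle: a level barrel 26 mm long, 18 mm thick, on a 14 mm wide arm at mid free edge, 32 mm clear of the tray wall, 105 mm above the bench when flat. Pinch it end to end (along y) from above; it pivots between the fingers. Turns with the tray: y along barrel and hinge, x towards the hinge, which lies 175 mm along +x and 5 mm along -z from here.
- red_bin (a point): centre of the inner floor of the grey open bin behind the red tray, fixed to the tray's stand, 5 mm above the bench; x points level away from the tray, square to the hinge, z up. Bin: 100 mm (x) by 82 mm (y) inside, its walls 113 mm high; the hinge line lies at x = -54.5 mm, z = +95 mm in this frame.
- dish_1_c (a point): centre (half-way up, 7 mm above its underside) of the loose round clear-lidded petri dish lying in the half nearer the hinge of the red tray at the start; 60 mm across, 14 mm high, about 30 g; it slides on the tray floor by its own weight once the tray is tilted more than about 25 to 36 degrees (0.45 to 0.63 rad)
- dish_2_c (a point): centre (half-way up, 7 mm above its underside) of the loose round clear-lidded petri dish lying in the half nearer the handle of the red tray at the start; 60 mm across, 14 mm high, about 30 g; it slides on the tray floor by its own weight once the tray is tilted more than about 25 to 36 degrees (0.45 to 0.63 rad)
- blue_tray (a joint): tilt angle of the blue tray, a twin of the red one on a stand of its own to the left or right of it, with two dishes in it; 0 = flat. It is to stay down. (Round about: on the right bench, between the robot's start and the trays, tube racks on shakers stand up to 0.25 m above the bench; pass over them.)
There are look-alikes about, which are no part of the job. Leave any pink look-alike of the part that bears dish_2_c alone.

How it is judged:
On the way:
1. both dishes have slid into the bin while the red tray is lifted (more than 0.35 rad) (x of dish_1_c in the frame of red_bin between -0.05 and 0.05 m and y of dish_1_c in the frame of red_bin between -0.042 and 0.042 m and z of dish_1_c in the frame of red_bin between -0.01 and 0.095 m and x of dish_2_c in the frame of red_bin between -0.05 and 0.05 m and y of dish_2_c in the frame of red_bin between -0.042 and 0.042 m and z of dish_2_c in the frame of red_bin between -0.01 and 0.095 m and value of joint red_tray above 0.35 rad), for 0.1 s.
At the end, for the whole second after the job is handed in: the red tray lies flat again (within 0.06 rad, about 10 mm at the handle), the centres of both of its dishes are within the bin's walls and below the hinge line (95 mm above the bin's floor) (x of dish_1_c in the frame of red_bin between -0.05 and 0.05 m and y of dish_1_c in the frame of red_bin between -0.042 and 0.042 m and z of dish_1_c in the frame of red_bin between -0.01 and 0.095 m and x of dish_2_c in the frame of red_bin between -0.05 and 0.05 m and y of dish_2_c in the frame of red_bin between -0.042 and 0.042 m and z of dish_2_c in the frame of red_bin between -0.01 and 0.095 m and value of joint red_tray below 0.06 rad); the robot touches nothing.
It fails at once if the red tray is dropped or slammed (falls faster than 2.5 rad/s, about 0.45 m/s at the handle) (velocity of joint red_tray below -2.5 rad/s).
It fails at once if the blue tray is lifted (more than 0.1 rad) (value of joint blue_tray above 0.1 rad).
It also fails if it takes over 48 s, if anything falls off the work surface, if the arm or the gripper's body presses on something with over 40 N, if the wrist force passes 120 N, or if a joint passes its speed limit or range.

## Working session

There is one attempt and no reset: what is moved stays moved. The work goes in short steps, Python scripts to look and compute and a tool call to move; the robot and the scene stay as the last step left them, time stands still between calls to the robot, and variables do not carry over. Pictures are saved under pics/ and viewed, at most 10 in all, crops included, and the job is handed in when it is done.

Besides the shell and the picture viewer there is one more tool, called after ">>>" as name(argument=value, ...) on one line, values as JSON. servo_tool: Moves the arm, as the interface text tells. Shift numbers are shares of 0.1 m and turn numbers shares of pi rad, none past 1 either way. Its arguments: {"type":"object","properties":{"commands":{"type":"array"}},"required":["commands"]}

```bash
mkdir -p pics; cat > h.py <<'E'
from workcell import *
import numpy as np, cv2
def snap(n):
    p,d=capture(n); np.savez(f'pics/{n}.npz',p=p,d=d); return p,d
def pt(n,u,v,r=1):
    f=np.load(f'pics/{n}.npz'); d=f['d'][v-r:v+r+1,u-r:u+r+1]; d=np.median(d[d>0]) if (d>0).any() else np.nan
    c=camera_params(n); K=c['mtx']; E=np.array(c['extrinsics'])
    q=cv2.undistortPoints(np.array([[[u,v]]],float),np.array(K),np.array(c.get('dist',np.zeros(5)),float)).ravel()
    return (np.linalg.inv(E)@[q[0]*d,-q[1]*d,-d,1])[:3]
E
python3 - <<'E'
from h import *
for n in ['scene','side']:
    p,d=snap(n); cv2.imwrite(f'pics/{n}.png',p[:,:,::-1]); c=camera_params(n); print(c.keys(), np.round(c['extrinsics'],3).tolist(),np.round(c['mtx'],1).tolist())
print(read_state())
E
```

```text
dict_keys(['mtx', 'extrinsics']) [[0.43, -0.903, -0.001, 0.045], [0.548, 0.26, 0.795, -0.465], [-0.718, -0.342, 0.607, -0.446], [0.0, 0.0, 0.0, 1.0]] [[480.5, 0.0, 273.3], [0.0, 480.5, 210.3], [0.0, 0.0, 1.0]]
dict_keys(['mtx', 'extrinsics']) [[-1.0, 0.015, 0.01, 0.537], [-0.003, -0.68, 0.733, 0.151], [0.017, 0.733, 0.68, -1.154], [0.0, 0.0, 0.0, 1.0]] [[402.2, 0.0, 276.0], [0.0, 402.2, 207.8], [0.0, 0.0, 1.0]]
{'t': 0.1, 'joint_pos': array([ 1.23161976e+00,  3.53569154e-01,  1.63403536e+00,  4.46110554e-05,
        1.15522092e+00, -2.41378926e-03]), 'dq': array([-9.02430357e-05,  2.22422201e-03, -1.27366370e-04,  3.24632906e-04,
        5.77392443e-04, -2.96317128e-04]), 'joint_torque': array([ 1.38838652e-03, -5.94908059e+01, -3.34928477e+01,  7.00590480e-02,
        1.82854920e-02, -4.16972705e-05]), 'position': array([0.2063688 , 0.58948038, 0.2139553 ]), 'eef_rot': array([-1.24870585e-04,  1.67595707e-01,  9.85855617e-01, -6.03957750e-04]), 'wrist_force': array([ 0.07484171, -0.20325466, -0.40337661]), 'wrist_torque': array([-0.03599492, -0.02103262, -0.02478157]), 'grasp_force': 0.0, 'gripper_width': 0.09171017790030439}
```

View pics/scene.png

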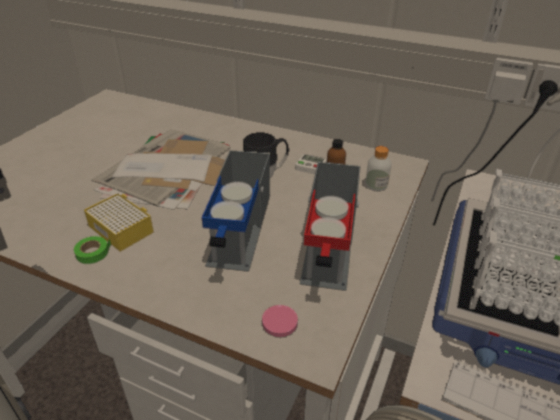

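View pics/side.png

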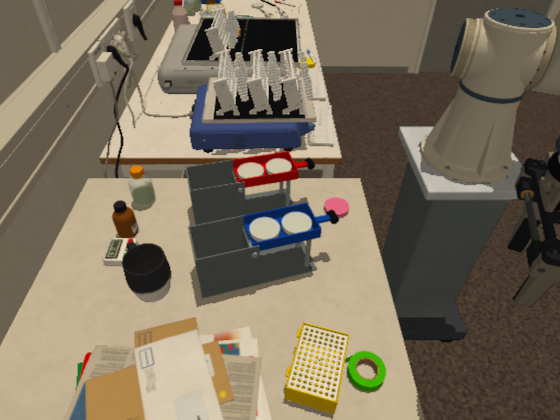

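The scene shows the red tray with its handle at about (325,258) and the blue one with its handle at about (219,236). A pink lid lies at (280,320). In the side view the red handle is at (309,163) and the blue at (333,217). Only the (325,258)/(309,163) handle sits on a red tray, so I'll check it in a crop.

```bash
python3 - <<'E'
from h import *
a=np.load('pics/scene.npz')['p'][150:290,270:390,::-1]; b=np.load('pics/side.npz')['p'][140:260,180:350,::-1]
cv2.imwrite('pics/crop.png',np.hstack([cv2.resize(a,(400,467),interpolation=2),cv2.resize(b,(400,282),interpolation=2) if 0 else cv2.copyMakeBorder(cv2.resize(b,(400,282),interpolation=2),0,185,0,0,0)]))
# points of black handle region, red region, height maps
for n in ['scene','side']:
    f=np.load(f'pics/{n}.npz'); p=f['p'].astype(int)
    red=(p[...,0]>110)&(p[...,1]<50)&(p[...,2]<60)
    v,u=np.nonzero(red); P=np.array([pt(n,x,y,0) for x,y in zip(u,v) if 1<=x<559]); P=P[(P[:,2]>.07)&(P[:,2]<.2)&(P[:,0]>.3)]
    print(n,len(P),'red',P.min(0),P.max(0),np.median(P,0)); r=cv2.minAreaRect(P[:,:2].astype(np.float32)*1000);print(r)
E
```

```text
scene 493 red [0.47262214 0.15450109 0.09602329] [0.63975051 0.25802128 0.12265582] [0.55648741 0.1882053  0.10667879]
((552.2048950195312, 202.69918823242188), (164.96795654296875, 77.23997497558594), 14.901697158813477)
side 617 red [ 0.47104086 -0.89512668  0.09078803] [0.95090745 0.41544559 0.16054726] [0.5691748  0.19455351 0.11477423]
((702.1946411132812, -256.2008056640625), (377.95367431640625, 1313.983642578125), 5.397310256958008)
```

View pics/crop.png

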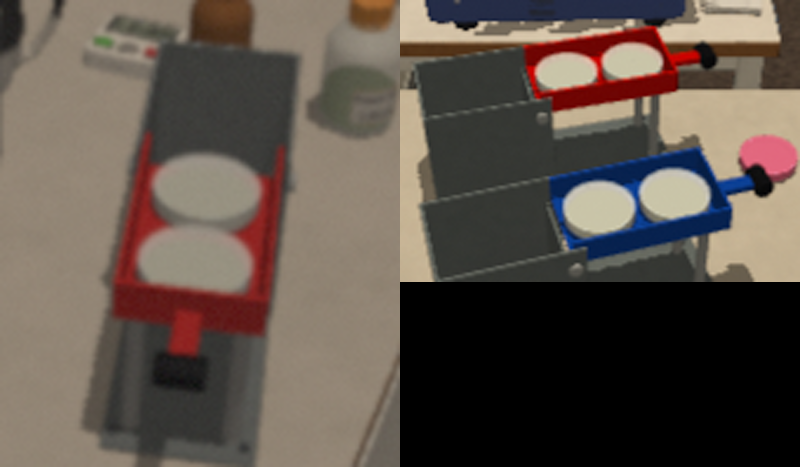

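The crop shows the red tray holding two dishes. Its black barrel is at scene (324,261) and side (310,164), and nothing pink is attached to it.

```bash
python3 - <<'E'
from h import *
for n,(u0,u1,v0,v1) in {'scene':(314,336,253,270),'side':(303,318,156,172)}.items():
    f=np.load(f'pics/{n}.npz'); p=f['p'].astype(int)
    P=[]
    for v in range(v0,v1):
        for u in range(u0,u1):
            if p[v,u].max()<60: P.append(pt(n,u,v,0))
    P=np.array(P); P=P[(P[:,2]>.085)&(P[:,2]<.13)]
    print(n,len(P),P.min(0).round(4),P.max(0).round(4),np.median(P,0).round(4),cv2.minAreaRect(P[:,:2].astype(np.float32)*1000))
f=np.load('pics/side.npz');p=f['p'].astype(int)
P=np.array([pt('side',u,v,0) for v in range(145,195) for u in range(228,305) if p[v,u,0]>90 and p[v,u,1]<60 and p[v,u,2]<60])
P=P[(P[:,2]>.07)&(P[:,1]>.1)];print(len(P),cv2.minAreaRect(P[:,:2].astype(np.float32)*1000))
# hinge direction from barrel/bin rims etc: bin walls in scene
for n,q in {'scene':[(318,166),(358,168),(354,200)],'side':[(187,168),(232,160),(193,191),(243,183)]}.items():
    for u,v in q: print(n,u,v,pt(n,u,v,1).round(4))
E
```

```text
scene 171 [0.4519 0.1653 0.0976] [0.4716 0.1919 0.1133] [0.4584 0.1779 0.1092] ((461.6883544921875, 179.02589416503906), (15.006834030151367, 25.680696487426758), 12.525346755981445)
side 64 [0.4529 0.1695 0.0998] [0.4734 0.1935 0.116 ] [0.4627 0.1885 0.1116] ((463.67071533203125, 181.7113037109375), (16.250520706176758, 24.58395004272461), 17.08107566833496)
1007 ((553.28369140625, 202.97549438476562), (165.44723510742188, 83.21210479736328), 14.580755233764648)
scene 318 166 [0.7149 0.2874 0.1132]
scene 358 168 [0.7439 0.2111 0.1125]
scene 354 200 [0.6246 0.1819 0.1192]
side 187 168 [0.7431 0.2084 0.1137]
side 232 160 [0.6426 0.1846 0.1185]
side 193 191 [0.7183 0.2901 0.1149]
side 243 183 [0.614  0.2621 0.1136]
```

Red handle: about (0.4635, 0.180, 0.105), with the barrel top measured at 0.114, which fits. Tray yaw is about 14.6°. The tool needs +34° about z and a TCP height of 0.086 at the grasp. I'll move over it now.

>>> servo_tool(commands=[0.65, 0.3, -0.5, 0.4, 0, 0, 0.05, 0.65, 0.65, -1, 0.4, 0, 0, 0.1, 0.65, 0.65, -1, 0.4, 0, 0, 0.1])

```text
t: 0.48
position: [0.2731, 0.4873, 0.255]
eef_rot: [0.0, 0.011, 1.0, -0.0]
wrist_force: [-0.3, -0.0, -0.2]
gripper_width: 0.0639
grasp_force: 0.0
```

>>> servo_tool(commands=[0.65, 0.32, -0.5, 0, 0, 0, 0.05, 0.65, 0.65, -1, 0, 0, 0, 0.088, 0.65, 0.65, -1, 0, 0, 0, 0.088])

```text
t: 0.85
position: [0.3378, 0.3875, 0.2543]
eef_rot: [-0.0, -0.125, 0.992, -0.0]
wrist_force: [0.0, 1.0, -0.3]
gripper_width: 0.0599
grasp_force: 0.0
```

>>> servo_tool(commands=[0.65, 0.32, -0.5, 0, 0, 0, 0, 0.65, 0.65, -1, 0, 0, 0, 0, 0.65, 0.65, -1, 0, 0, 0, 0])

```text
t: 1.23
position: [0.4028, 0.2883, 0.2544]
eef_rot: [-0.0, -0.124, 0.992, -0.0]
wrist_force: [-0.8, -0.1, 0.2]
gripper_width: 0.0595
grasp_force: 0.0
```

>>> servo_tool(commands=[0.65, 0.32, -0.5, 0, 0, 0, 0, 0.65, 0.615, -1, -0.2, 0, 0, 0, 0.65, 0.615, -1.0, -0.6, 0, 0, 0, 0.65, 0.615, -1.0, -0.6, 0, 0, 0, 0.65, 0.615, -1.0, -0.6, 0, 0, 0])

```text
t: 1.85
position: [0.4631, 0.1915, 0.1955]
eef_rot: [0.0, -0.127, 0.992, 0.0]
wrist_force: [-0.1, 1.1, 0.3]
gripper_width: 0.0598
grasp_force: 0.0
```

```bash
python3 - <<'E'
from h import *
from scipy.spatial.transform import Rotation as R
s=read_state(); q=s['eef_rot'];Rm=R.from_quat([q[1],q[2],q[3],q[0]]).as_matrix()
print(s['t'],s['position'],s['gripper_width'],'yaw y',np.degrees(np.arctan2(Rm[1,1],Rm[0,1])),Rm[:,2],s['joint_pos'])
c=camera_params('wrist');p,d=snap('wrist');K=np.array(c['mtx'])
M=np.array(c['mount']); T=np.eye(4);T[:3,:3]=Rm;T[:3,3]=s['position'];T=T@M
np.save('pics/T.npy',T)
v,u=np.indices(d.shape); X=np.stack([(u-K[0,2])/K[0,0]*d,-(v-K[1,2])/K[1,1]*d,-d,np.ones_like(d)],-1)@T.T
X=X[...,:3]; np.save('pics/X.npy',X)
p=p.astype(int)
m=(d>0)&(p.max(2)<60)&(np.hypot(X[...,0]-.4635,X[...,1]-.18)<.03)&(X[...,2]>.085)&(X[...,2]<.13)
if m.any():
    P=X[m];print(m.sum(),P.min(0),P.max(0),cv2.minAreaRect(P[:,:2].astype(np.float32)*1000))
m=(d>0)&(p[...,0]>90)&(p[...,1]<50)&(X[...,2]>.07)&(X[...,2]<.14); P=X[m]
if m.any(): print(m.sum(),cv2.minAreaRect(P[:,:2].astype(np.float32)*1000))
cv2.imwrite('pics/w1.png',p[:,:,::-1])
E
```

```text
1.85 [0.46309205 0.19148632 0.19545306] 0.0597509984423992 yaw y 104.59717670601623 [ 2.49565880e-04  5.21970734e-04 -9.99999833e-01] [ 3.88813874e-01  1.80980959e-01  1.91381055e+00  4.48702285e-04
  1.04637238e+00 -1.43697575e+00]
527 [0.45152162 0.16636878 0.10513898] [0.47297511 0.19324113 0.11637973] ((462.68109130859375, 179.3143768310547), (17.877286911010742, 25.100778579711914), 14.559050559997559)
2479 ((564.7996826171875, 206.20135498046875), (193.1426544189453, 81.950927734375), 14.32797908782959)[ WARN:0@1.299] global loadsave.cpp:1063 imwrite_ Unsupported depth image for selected encoder is fallbacked to CV_8U.
```

View pics/w1.png

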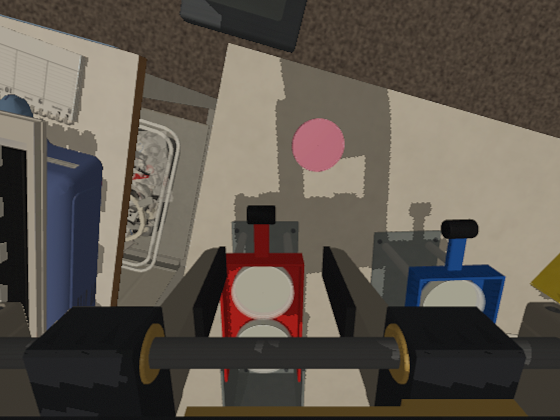

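The wrist camera puts the handle at (0.4627, 0.1793) with yaw 14.5°, and the red tray's barrel is at pixel (261,214). That agrees with the first measurement, so I'll descend.

>>> servo_tool(commands=[0.65, 0, -0.12, -0.2, 0, 0, 0, 0.65, 0, -0.12, -0.5, 0, 0, 0, 0.65, 0, -0.12, -0.8, 0, 0, 0, 0.65, 0, -0.12, -1, 0, 0, 0, 0.65, 0, -0.12, -1, 0, 0, 0, 0.65, 0, -0.12, -1, 0, 0, 0])

```text
t: 2.65
position: [0.4639, 0.1788, 0.096]
eef_rot: [0.001, -0.127, 0.992, 0.0]
wrist_force: [0.1, -0.8, 0.2]
gripper_width: 0.0595
grasp_force: 0.0
```

>>> servo_tool(commands=[0.65, -0.01, 0, -0.1, 0, 0, 0, 0.5, -0.01, 0, -0.1, 0, 0, 0, 0.2, -0.01, 0, -0.1, 0, 0, 0, 0, -0.01, 0, -0.1, 0, 0, 0, 0, -0.01, 0, -0.1, 0, 0, 0, 0, -0.01, 0, -0.1, 0, 0, 0, 0, -0.01, 0, -0.1, 0, 0, 0])

```text
t: 3.52
position: [0.4619, 0.1789, 0.0847]
eef_rot: [0.0, -0.126, 0.992, 0.001]
wrist_force: [-1.6, 6.9, -0.9]
gripper_width: 0.0259
grasp_force: 30.0
```

>>> servo_tool(commands=[0, 0.005, 0.001, 0.087, 0, 0, 0, 0, 0.014, 0.004, 0.174, 0, 0, 0, 0, 0.026, 0.007, 0.261, 0, 0, 0, 0, 0.044, 0.011, 0.347, 0, 0, 0, 0, 0.065, 0.017, 0.431, 0, 0, 0, 0, 0.09, 0.023, 0.514, 0, 0, 0, 0, 0.119, 0.031, 0.597, 0, 0, 0, 0, 0.153, 0.04, 0.678, 0, 0, 0, 0, 0.19, 0.049, 0.756, 0, 0, 0, 0, 0.23, 0.06, 0.833, 0, 0, 0, 0, 0.275, 0.071, 0.907, 0, 0, 0, 0, 0.323, 0.084, 0.979, 0, 0, 0, 0, 0.323, 0.084, 0.979, 0, 0, 0])

```text
t: 5.15
position: [0.494, 0.1873, 0.1826]
eef_rot: [-0.0, -0.126, 0.992, 0.001]
wrist_force: [-2.0, 5.5, -3.3]
gripper_width: 0.0257
grasp_force: 30.0
```

>>> servo_tool(commands=[0, 0.052, 0.014, 0.069, 0, 0, 0, 0, 0.107, 0.028, 0.137, 0, 0, 0, 0, 0.165, 0.043, 0.2, 0, 0, 0, 0, 0.226, 0.058, 0.261, 0, 0, 0, 0, 0.29, 0.075, 0.318, 0, 0, 0, 0, 0.355, 0.092, 0.373, 0, 0, 0, 0, 0.425, 0.11, 0.423, 0, 0, 0, 0, 0.496, 0.128, 0.471, 0, 0, 0, 0, 0.496, 0.128, 0.471, 0, 0, 0, 0, 0.496, 0.128, 0.471, 0, 0, 0, 0, 0.496, 0.128, 0.471, 0, 0, 0, 0, 0.496, 0.128, 0.471, 0, 0, 0, 0, 0.496, 0.128, 0.471, 0, 0, 0, 0, 0.496, 0.128, 0.471, 0, 0, 0])

```text
t: 6.9
position: [0.5429, 0.1999, 0.2293]
eef_rot: [-0.001, -0.126, 0.992, 0.001]
wrist_force: [-3.3, 3.7, -0.3]
gripper_width: 0.0258
grasp_force: 30.0
```

```bash
python3 - <<'E'
from h import *
a,_=snap('scene');b,_=snap('side')
cv2.imwrite('pics/c2.png',np.hstack([cv2.resize(a[120:290,270:390],(400,567),interpolation=2),cv2.resize(b[100:270,150:350],(400,340),interpolation=2) if 0 else cv2.copyMakeBorder(cv2.resize(b[100:270,150:350],(400,340),interpolation=2),0,227,0,0,0)])[:,:,::-1])
E
```

```text
(no output)
```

View pics/c2.png

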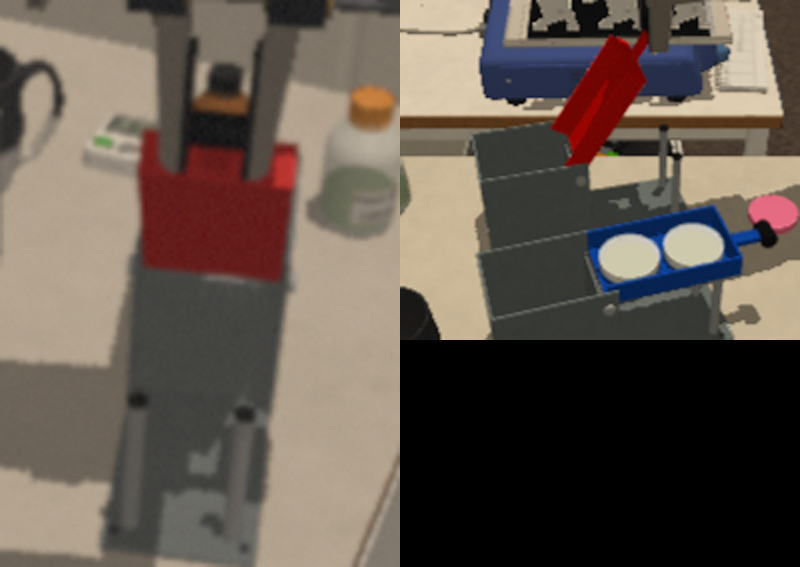

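Side view: the raised red tray (crop 600,100) is empty and no dish shows above the bin rim. The blue tray still holds both its dishes. Now I'll lower along the same arc.

>>> servo_tool(commands=[0, -0.071, -0.018, -0.048, 0, 0, 0, 0, -0.141, -0.036, -0.098, 0, 0, 0, 0, -0.206, -0.053, -0.153, 0, 0, 0, 0, -0.27, -0.07, -0.21, 0, 0, 0, 0, -0.331, -0.085, -0.271, 0, 0, 0, 0, -0.389, -0.1, -0.334, 0, 0, 0, 0, -0.444, -0.114, -0.402, 0, 0, 0, 0, -0.496, -0.128, -0.471, 0, 0, 0, 0, -0.496, -0.128, -0.471, 0, 0, 0])

```text
t: 8.12
position: [0.494, 0.1873, 0.1822]
eef_rot: [0.0, -0.126, 0.992, 0.001]
wrist_force: [-1.0, 5.9, -0.1]
gripper_width: 0.0258
grasp_force: 30.0
```

>>> servo_tool(commands=[0, -0.048, -0.013, -0.072, 0, 0, 0, 0, -0.093, -0.024, -0.146, 0, 0, 0, 0, -0.133, -0.035, -0.223, 0, 0, 0, 0, -0.17, -0.044, -0.301, 0, 0, 0, 0, -0.204, -0.053, -0.382, 0, 0, 0, 0, -0.233, -0.061, -0.465, 0, 0, 0, 0, -0.258, -0.067, -0.548, 0, 0, 0, 0, -0.279, -0.073, -0.632, 0, 0, 0, 0, -0.297, -0.077, -0.718, 0, 0, 0, 0, -0.309, -0.08, -0.805, 0, 0, 0, 0, -0.316, -0.082, -0.87, 0, 0, 0, 0, -0.318, -0.083, -0.92, 0, 0, 0, 0, -0.32, -0.084, -0.95, 0, 0, 0, 0, -0.323, -0.084, -0.979, 0, 0, 0, 0, -0.323, -0.084, -0.979, 0, 0, 0, 0, -0.323, -0.084, -0.979, 0, 0, 0])

```text
t: 10.12
position: [0.462, 0.1789, 0.0853]
eef_rot: [0.0, -0.126, 0.992, 0.001]
wrist_force: [-4.1, 6.7, 9.5]
gripper_width: 0.0254
grasp_force: 30.0
```

It is back at the start height with the rest pushing up (+9.5 N), so the tray is down. I'll release and rise.

>>> servo_tool(commands=[0.3, 0, 0, 0, 0, 0, 0, 0.6, 0, 0, 0, 0, 0, 0, 0.65, 0, 0, 0, 0, 0, 0, 0.65, 0, 0, 0, 0, 0, 0, 0.65, 0, 0, 0.1, 0, 0, 0, 0.65, 0, 0, 0.3, 0, 0, 0, 0.65, 0, 0, 0.6, 0, 0, 0, 0.65, 0, 0, 1, 0, 0, 0, 0.65, 0, 0, 1, 0, 0, 0])

```text
t: 11.25
position: [0.464, 0.1786, 0.188]
eef_rot: [0.003, -0.127, 0.992, 0.001]
wrist_force: [-0.0, 0.4, 0.7]
gripper_width: 0.0596
grasp_force: 0.0
```

>>> servo_tool(commands=[0.65, 0, 0, 0.5, 0, 0, 0, 0.65, 0, 0, 1, 0, 0, 0, 0.65, 0, 0, 1, 0, 0, 0, 0.65, 0, 0, 1, 0, 0, 0])

```text
t: 11.75
position: [0.4615, 0.1776, 0.2836]
eef_rot: [-0.001, -0.127, 0.992, -0.0]
wrist_force: [0.1, 0.1, 1.0]
gripper_width: 0.0599
grasp_force: 0.0
```

>>> servo_tool(commands=[0.65, 0.4, 0.1, 0.5, 0, 0, 0, 0.65, 1, 0.25, 0.5, 0, 0, 0, 0.65, 1, 0.25, 0.5, 0, 0, 0, 0.65, 1, 0.25, 0.5, 0, 0, 0])

```text
t: 12.25
position: [0.561, 0.2025, 0.3321]
eef_rot: [-0.002, -0.127, 0.992, -0.0]
wrist_force: [0.1, -0.1, 0.4]
gripper_width: 0.0595
grasp_force: 0.0
```

>>> servo_tool(commands=[0.65, 0.5, 0.12, 0, 0, 0, 0, 0.65, 1, 0.25, 0, 0, 0, 0, 0.65, 1, 0.25, 0, 0, 0, 0, 0.65, 1, 0.25, 0, 0, 0, 0])

```text
t: 12.75
position: [0.6606, 0.2275, 0.3338]
eef_rot: [-0.001, -0.127, 0.992, -0.0]
wrist_force: [-0.5, 0.8, -0.4]
gripper_width: 0.0597
grasp_force: 0.0
```

```bash
python3 - <<'E'
from h import *
w,_=snap('wrist');b,_=snap('side')
cv2.imwrite('pics/c3.png',np.hstack([cv2.resize(w,(400,300)),cv2.resize(b[120:270,150:350],(400,300),interpolation=2)])[:,:,::-1])
s=read_state();print(s['t'],s['position'],s['wrist_force'])
E
```

```text
12.85 [0.6606701  0.22762267 0.33481475] [-0.61751106  0.01337314  0.44011012]
```

View pics/c3.png

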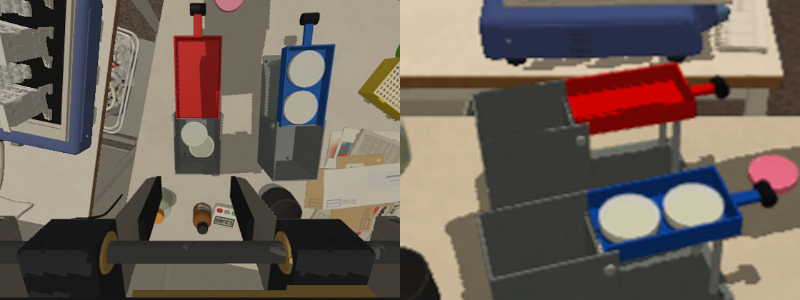

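The wrist view shows both dishes in the red bin at (197,138), the red tray flat and empty, the blue tray untouched, and the gripper clear. I'll hand the job in.

```bash
python3 -c "
from workcell import *
print(job_done())"
```

```text
the job is handed in; nothing more can be done
None
```

Both dishes are in the bin, the red tray is back flat and released, the blue tray was not touched, and the job was handed in at about 13 s; no verdict was shown.

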